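# Plug the test gauge into the air coupler

## Task

Get the bench air outlet ready for a pressure check: draw the brass sleeve of its quick coupler back until it stays back by itself, then take the round black test gauge out of the wooden block and push its plug straight down into the coupler, steadily and without ramming it, until it is fully home and the sleeve springs forward and locks it. Let go and leave the gauge standing upright in the coupler; leave the other fittings and tools where they are.

Things in the scene. Friction and masses are not known exactly. Their poses are not given: they have to be found in the camera images.
- outlet: Bench air outlet, fixed, random place and yaw: dark steel foot plate 170 x 130 mm, blue block 100 x 80 mm, top 45 mm above the bench, small red shut-off lever low on one side (not used). On the block stands a steel quick coupler with a brass sleeve, vertical, mouth up. Origin on the bench below the coupler's axis; z up. The coupler never moves on the block.
- port (a point): On the coupler's axis at the block's top, z up. The coupler's taper thread is screwed in more or less deep, so its heights above this point may ALL be up to 3 mm higher or lower (the same error for each; feel or see it): sleeve, when forward, 46 to 78 mm, 44 mm across, clear all round; mouth rim 80 mm: funnel 28 mm wide, 4.5 mm deep, into a 22 mm bore.
- sleeve (a joint): Sleeve drawn back (straight down), m: 0 forward, 0.0115 stop. Spring 6 to 9 N upward. Drawn past 0.0085 it catches; let go, it stays at 0.008, an orange band bare above it, and a plug can enter. A plug's tip meets a valve spring 66 mm above the port, 5 N rising to 11 N; when its shoulder is on the rim (within 1 mm) the sleeve snaps to 0 and locks it. If forward, jaws stop a plug at 64 mm.
- gauge: Loose test gauge, 0.3 to 0.5 kg. Origin: centre of the plug's lower tip; z up its axis. Steel plug 20 mm across, 30 mm long with a locking groove; brass hex 33 mm across above it, its underside the shoulder; neck; round black case on top, white dial up. Stands in a hole of the wooden block, tip 30 mm above the bench. Locked in the coupler its tip is 51 mm above the port (3 mm either way).
- gauge_case (a point): Centre of the gauge's black rubber-clad case, on its axis, 74 mm above the plug's tip: where to grip it. Case 54 mm across, 30 mm high, its top 88.5 mm above the tip; z up.
- rack: Wooden block fixed to the bench, random place and yaw, 85 x 250 x 60 mm high, three 23 mm holes in a row along its y axis at -80, 0 and +80 mm. Origin on the bench under its middle; z up. The gauge, the silencer and the stop plug stand in the holes in any order.
- silencer: Loose bronze-coloured exhaust silencer, 25 mm across, 86 mm long with a plug like the gauge's, standing in another hole of the block. Origin at its plug's tip. Leave it alone.
- stop_plug: Loose red stop plug, 22 mm across, 76 mm long with a plug like the gauge's, standing in another hole of the block. Origin at its plug's tip. Leave it alone.
- chisel: Loose steel stone chisel, about 205 x 18 x 14 mm, lying on the bench beyond the work. Origin below it, near its middle. Leave it alone.
- mallet: Loose mason's mallet, iron head 55 x 85 x 55 mm, wooden handle, 260 mm long, lying on the bench beyond the work. Origin below it, near its middle. Leave it alone.

How it is judged:
On the way:
1. the sleeve has been drawn back and stays back with the robot's hand off it (value of joint sleeve above 0.007 m and contact force between the fingers and outlet below 0.5 N), for 0.3 s.
At the end, for the whole second after the job is handed in: The gauge's plug stands in the coupler, fully home (tip 44 to 57 mm above the port point, within 4 mm of the coupler's axis, upright within 0.08 rad) and at rest, the sleeve has sprung forward (within 2 mm) and locks it, and the gauge has been let go (value of joint sleeve below 0.002 m and z of gauge in the frame of port between 0.044 and 0.057 m and horizontal distance between gauge and port below 0.004 m and angle between gauge's own z axis and vertical below 0.08 rad and linear speed of gauge below 0.02 m/s and contact force between the fingers and gauge below 0.5 N); the robot touches nothing.
It fails at once if the gauge is rammed against the coupler or the outlet with more than 60 N (contact force between gauge and outlet above 60 N).
It fails at once if the silencer is moved more than 30 mm (distance of silencer from where it was at the start of the episode above 0.03 m).
It fails at once if the stop plug is moved more than 30 mm (distance of stop_plug from where it was at the start of the episode above 0.03 m).
It fails at once if the chisel is moved more than 30 mm (distance of chisel from where it was at the start of the episode above 0.03 m).
It fails at once if the mallet is moved more than 30 mm (distance of mallet from where it was at the start of the episode above 0.03 m).
It also fails if it takes over 54 s, if anything falls off the work surface, if the arm or the gripper's body presses on something with over 40 N, if the wrist force passes 120 N, or if a joint passes its speed limit or range.

## Robot

A 6-joint arm with a two-finger parallel gripper is mounted at the origin on the work surface. World frame = base frame: x ahead of the robot, y to its left, z up, the work surface at z = 0. Lengths are in m, angles in rad, forces in N, time in s.
With the tool pointing down it reaches from about 0.225 to 0.875 m from the base axis. Payload 3.4 kg.
Tool frame: the origin (TCP) lies between the finger pads; the fingertips stand 22 mm ahead of it and the grasp point (between the pads) lies 3 mm ahead of it; z points along the fingers, y is the line along which they close (so a half turn about z gives the same grasp; the last joint's range is limited). The gripper opens to 85 mm and grips with 20 to 120 N. Pads are 22 mm wide; open, the fingers measure 114 mm over their backs; the gripper's body (76 mm by 85 mm) begins 54 mm behind the grasp point. The pads swing forward as they close: fully open they stand 13 mm farther back than shut.
Start: joints at [-1.402, 0.276, 1.505, -0, 1.361, -0.121], TCP at [0.164, -0.551, 0.225] pointing down, gripper open.
Joint ranges: [-2.89, 2.89], [-0.75, 2.08], [0.22, 2.7], [-1.18, 4.32], [0.11, 2.71], [-2.7, 2.7]. Speed limits (rad/s): [2.57, 2.57, 3.14, 3.14, 3.14, 3.14].

## Interface

Orientations are given as [roll, pitch, yaw] about the fixed x, y, z axes, in that order (R = Rz(yaw) Ry(pitch) Rx(roll)).
In Python, from workcell import monitor, imaging, ticket gives the robot as it stands.
- The arm moves only by the tool drive_tool, never from a script. Its argument "deltas" is a list that holds one entry, the list of rows, each a list of 7 numbers: the turn, a rotation vector about the tool's x, y, z each as a share of 2 rad, from -1 to 1, then the shift along the tool's x, y, z each as a share of 250 mm, from -1 to 1, then the closure, from -1 (fully open) to 1 (shut). In form: [[[wx, wy, wz, dx, dy, dz, jaw], ...]]. A call has 1 to 20 rows; each row is the pose to reach, as a shift and turn from the pose commanded when the call began, along the tool's axes at that moment; what a row does not reach only later rows make up. A row lasts 1/12 s, in which the tool goes at most 41.7 mm and 7.16 degrees, less where a joint would pass 70% of its speed; a pose out of reach is approached as far as the arm can. A call with a number of a shift or a turn outside -1 to 1 is refused whole. A call with a gripper value outside its range is refused whole. The fingers move at their own pace and stop on an object; "squeeze" is the grip in N (left out, the last holds). Time passes only in rows, so rows that repeat a pose let the fingers close. It gives the time, the measured TCP pose, the force, the opening and the grip force at its end, in the units of the state.
- monitor.get_obs(): the state, without advancing time (a new reading comes with each control period).
- imaging.get_image(name): name is "scene" or "top" or "wrist"; returns a dict with "image" (480x640x3 uint8, red, green, blue), "depth" (480x640 float32, m along the optical axis (not along the pixel's ray), 0 where there is no reading), "mtx" (3x3 intrinsics, pixels), "R" (3x3) and "t" (3): a world point X has camera coordinates R X + t; the wrist camera has in their place "tool_from_camera" (4x4, takes a point from camera to tool coordinates, whose origin is the TCP and whose axes are the flange's). Camera axes: x right, y down, z forward; pixel columns grow to the right and rows downward; lengths in m; the calibration is good to about 2 mm. A picture is of the moment at which its call begins: read the wrist's pose just before it.
- ticket.close_job(): hands the job in; it is judged then, once.
The state is a dict: "time": time; "q": joint angles; "qd": joint speeds; "joint_torque": joint torques, N m; "position": TCP position; "eef_rot": TCP orientation; "ft_force": force on the tool from outside, world axes, zero at the start; "torque": the same for the moment, N m; "gripper_width": finger opening in m; "finger_force": force on a finger pad.
Only numpy, scipy, OpenCV 4.12 (cv2) and the standard library are available. Lean on these libraries where they do the work, as an engineer would, in place of code of your own. Each camera call takes 0.05 s, during which the arm holds its last target. There are 200 camera calls.

## Working session

There is one attempt and no reset: what is moved stays moved. The work goes in short steps, Python scripts to look and compute and a tool call to move; the robot and the scene stay as the last step left them, time stands still between calls to the robot, and variables do not carry over. Pictures are saved under pics/ and viewed, at most 10 in all, crops included, and the job is handed in when it is done.

Besides the shell and the picture viewer there is one more tool, called after ">>>" by a JSON object that holds its "api" and its "payload", one argument or row to a line. drive_tool: Moves the arm, as the interface text tells. Shift numbers are shares of 250 mm and turn numbers shares of 2 rad, none past 1 either way. Its arguments: {"type":"object","properties":{"deltas":{"type":"array"},"squeeze":{"type":"number"}},"required":["deltas"]}

```bash
ls; mkdir -p pics; python3 - <<'E'
from workcell import monitor, imaging
import cv2,numpy as np,pickle
o=monitor.get_obs(); print(o)
for n in ("top","scene"):
    d=imaging.get_image(n); pickle.dump(d,open(n+".pkl","wb")); cv2.imwrite(f"pics/{n}0.png",d["image"][:,:,::-1]); print(n,d["mtx"],d["R"],d["t"])
E
```

```text
pics
{'time': 0.0, 'q': array([-1.40198403e+00,  2.76587982e-01,  1.50613362e+00, -4.57603782e-05,
        1.36071045e+00, -1.21003533e-01]), 'qd': array([ 0.00043174,  0.0012654 ,  0.000505  ,  0.00155498, -0.00013168,
       -0.0004928 ]), 'joint_torque': array([-3.50096871e-04, -4.16777837e+01, -2.45807630e+01, -1.67265230e-04,
        1.11022219e-02, -5.68132293e-06]), 'position': array([ 0.16420546, -0.55048484,  0.22444354]), 'eef_rot': array([-3.13976130e+00, -1.77621564e-04,  2.89825250e-01]), 'ft_force': array([ 0.22339863, -0.16752761,  0.36042561]), 'torque': array([-0.04153266,  0.01337391, -0.01980059]), 'finger_force': 0.0, 'gripper_width': 0.08539042704189308}
top [[553.23325309   0.         306.54153824]
 [  0.         553.23325309 247.8049471 ]
 [  0.           0.           1.        ]] [[ 2.53110252e-02 -9.99679244e-01 -8.72640140e-04]
 [-9.77711318e-01 -2.45728028e-02 -2.08510805e-01]
 [ 2.08422480e-01  6.13081238e-03 -9.78019674e-01]] [1.88568433e-04 6.43358288e-01 1.12138259e+00]
scene [[456.32146748   0.         325.42133574]
 [  0.         456.32146748 238.83026313]
 [  0.           0.           1.        ]] [[ 0.79548598  0.60570571 -0.01796276]
 [ 0.42605159 -0.58012994 -0.69421128]
 [-0.43090847  0.54458227 -0.71954711]] [-0.49852031 -0.20595545  1.10067661]
```

View pics/top0.png

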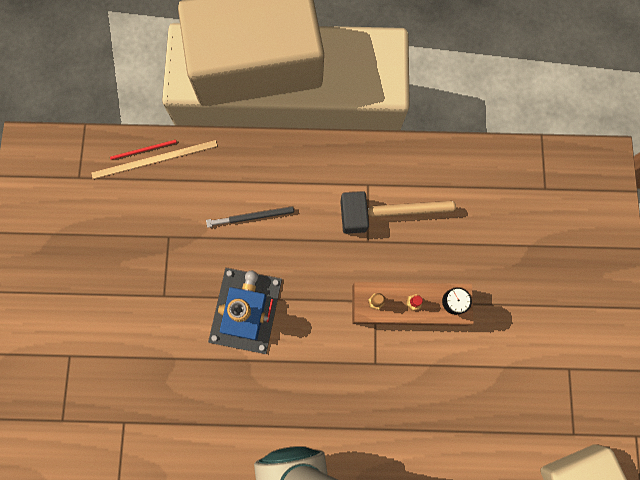

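View pics/scene0.png

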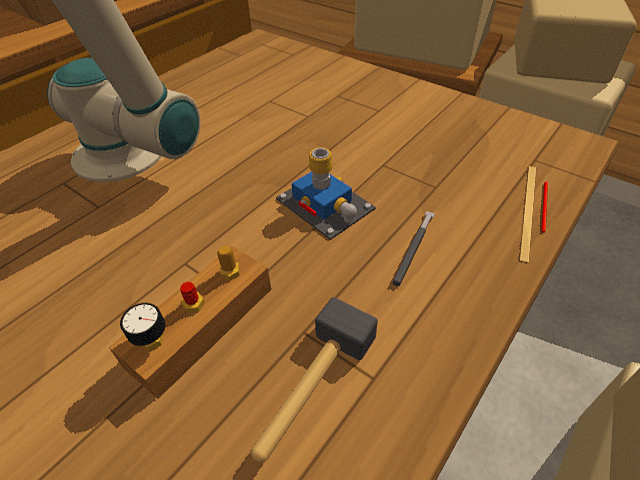

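The top view shows the coupler mouth at about (238,310), the gauge dial at (457,300), the silencer at (377,300) and the stop plug at (416,302). The scene view confirms these and shows the wooden block is clear.

```bash
cat > h.py <<'E'
import numpy as np,pickle,cv2
def ray(d,u,v,z):
    R,t=d["R"],d["t"]; c=-R.T@t
    r=R.T@np.linalg.solve(d["mtx"],[u,v,1.]); return c+r*(z-c[2])/r[2]
def dep(d,u,v):
    k=d["depth"][int(v)-1:int(v)+2,int(u)-1:int(u)+2]; z=np.median(k)
    return d["R"].T@(np.linalg.solve(d["mtx"],[u,v,1.])*z-d["t"])
E
python3 - <<'E'
from h import *
t=pickle.load(open("top.pkl","rb")); s=pickle.load(open("scene.pkl","rb"))
np.set_printoptions(precision=4,suppress=True)
print("mouth",ray(t,238,309.5,.125),dep(t,238,309)); print("sc mouth",ray(s,320,153,.125))
print("gauge",ray(t,457.5,299.5,.1185),dep(t,457,299)); print("sc",ray(s,142,318,.1185),dep(s,142,318))
print("sil",ray(t,376.5,298,.116),dep(t,376,298)); print("stop",ray(t,416,300,.106),dep(t,416,300))
for p in [(229,273),(277,282),(262,348),(214,338)]: print("foot",ray(t,*p,.012))
for p in [(238,287),(265,291),(254,339),(222,333)]: print("blk",ray(t,*p,.045))
a=t["image"][260:370,190:300]; b=s["image"][135:245,265:375]
cv2.imwrite("pics/c1.png",cv2.resize(np.hstack([a,b])[:,:,::-1],(800,400),interpolation=cv2.INTER_CUBIC))
E
```

```text
mouth [0.5016 0.1497 0.125 ] [0.5047 0.1525 0.1033]
sc mouth [0.5033 0.1486 0.125 ]
gauge [ 0.5335 -0.2907  0.1185] [ 0.5345 -0.2897  0.1186]
sc [ 0.5348 -0.2914  0.1185] [ 0.5345 -0.2913  0.1181]
sil [ 0.5327 -0.1279  0.116 ] [ 0.5326 -0.1268  0.1167]
stop [ 0.5319 -0.2095  0.106 ] [ 0.5319 -0.2095  0.1062]
foot [0.5932 0.1883 0.012 ]
foot [0.5757 0.0805 0.012 ]
foot [0.4305 0.1077 0.012 ]
foot [0.4492 0.2131 0.012 ]
blk [0.5578 0.1623 0.045 ]
blk [0.5506 0.1037 0.045 ]
blk [0.4478 0.1228 0.045 ]
blk [0.4587 0.1912 0.045 ]
```

View pics/c1.png

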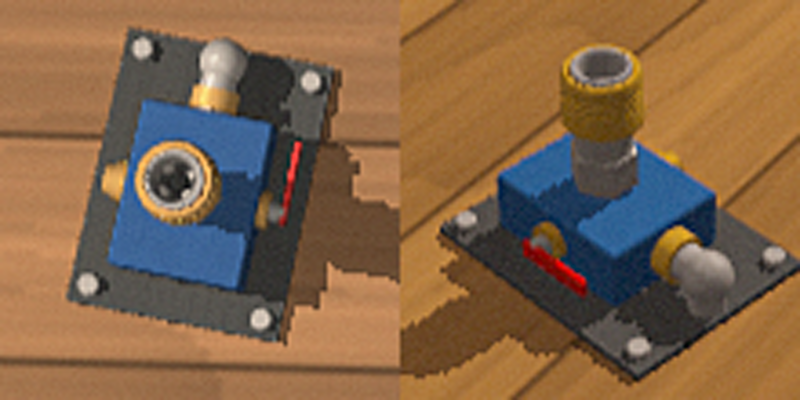

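The coupler is at about (0.502, 0.149) and the gauge at (0.534, -0.291). The rack's yaw is near 0, so I'll turn the tool to yaw about π/2 (fingers closing along world x) and move toward the coupler.

>>> {"api": "drive_tool", "payload": {
  "deltas": [
    [[0, 0, -0.64, 1, -1, 0, -1], [0, 0, -0.64, 1, -1, 0, -1], [0, 0, -0.64, 1, -1, 0, -1], [0, 0, -0.64, 1, -1, 0, -1], [0, 0, -0.64, 1, -1, 0, -1], [0, 0, -0.64, 1, -1, 0, -1], [0, 0, -0.64, 1, -1, 0, -1], [0, 0, -0.64, 1, -1, 0, -1], [0, 0, -0.64, 1, -1, 0, -1], [0, 0, -0.64, 1, -1, 0, -1], [0, 0, -0.64, 1, -1, 0, -1], [0, 0, -0.64, 1, -1, 0, -1], [0, 0, -0.64, 1, -1, 0, -1]]
  ]
}}

```text
time: 1.18
position: [0.3323, -0.2398, 0.2251]
eef_rot: [-3.141, -0.0, 1.569]
ft_force: [-0.5, 0.2, 0.5]
gripper_width: 0.0853
finger_force: 0.0
```

>>> {"api": "drive_tool", "payload": {
  "deltas": [
    [[0, 0, 0, 1, 0.68, 0, -1], [0, 0, 0, 1, 0.68, 0, -1], [0, 0, 0, 1, 0.68, 0, -1], [0, 0, 0, 1, 0.68, 0, -1], [0, 0, 0, 1, 0.68, 0, -1], [0, 0, 0, 1, 0.68, 0, -1], [0, 0, 0, 1, 0.68, 0, -1], [0, 0, 0, 1, 0.68, 0, -1]]
  ]
}}

```text
time: 1.85
position: [0.5058, 0.014, 0.2249]
eef_rot: [3.14, -0.003, 1.572]
ft_force: [1.1, 0.5, 1.0]
gripper_width: 0.0855
finger_force: 0.0
```

>>> {"api": "drive_tool", "payload": {
  "deltas": [
    [[0, 0, 0, 0.556, 0, 0, -1], [0, 0, 0, 0.556, 0, 0, -1], [0, 0, 0, 0.556, 0, 0, -1], [0, 0, 0, 0.556, 0, 0, -1], [0, 0, 0, 0.556, 0, 0, -1], [0, 0, 0, 0.556, 0, 0, -1]]
  ]
}}

```text
time: 2.35
position: [0.5027, 0.1484, 0.2249]
eef_rot: [-3.141, 0.001, 1.571]
ft_force: [0.6, -0.9, -0.0]
gripper_width: 0.0854
finger_force: 0.0
```

```bash
cat >> h.py <<'E'
def wrist(name):
    from workcell import monitor, imaging
    from scipy.spatial.transform import Rotation as Ro
    o=monitor.get_obs(); d=imaging.get_image("wrist")
    T=np.eye(4); T[:3,:3]=Ro.from_euler("xyz",o["eef_rot"]).as_matrix(); T[:3,3]=o["position"]
    W=np.linalg.inv(T@d["tool_from_camera"]); d["R"],d["t"]=W[:3,:3],W[:3,3]
    cv2.imwrite(f"pics/{name}.png",d["image"][:,:,::-1]); pickle.dump(d,open(name+".pkl","wb"))
    print(o["time"],o["position"],o["eef_rot"],o["ft_force"],d["tool_from_camera"]); return d
E
python3 -c "
from h import *
np.set_printoptions(precision=4,suppress=True)
wrist('w1')"
```

```text
2.35 [0.5027 0.1484 0.2249] [-3.1407  0.0013  1.5705] [ 0.6014 -0.9066 -0.0125] [[-0.0001 -0.957  -0.2902  0.0743]
 [ 1.     -0.0003  0.0008  0.0013]
 [-0.0009 -0.2902  0.957  -0.1485]
 [ 0.      0.      0.      1.    ]]
```

View pics/w1.png

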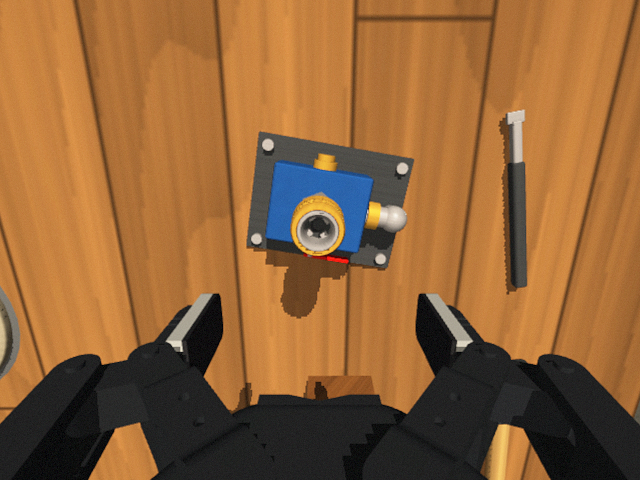

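The mouth is at about (318,230), with the sleeve around it and both fingers clear. I'll get its position and the rim and sleeve heights from the depth image.

```bash
python3 -c "
from h import *
np.set_printoptions(precision=4,suppress=True)
d=pickle.load(open('w1.pkl','rb'))
print(ray(d,318.5,230,.125))
v,u=np.mgrid[185:265,280:360]; z=d['depth'][185:265,280:360]
P=(np.linalg.inv(d['mtx'])@np.stack([u*z,v*z,z]).reshape(3,-1)-d['t'][:,None]).T@d['R']
P=(d['R'].T@(np.linalg.inv(d['mtx'])@np.stack([u*z,v*z,z]).reshape(3,-1)-d['t'][:,None])).T
h=P[:,2]
print(np.histogram(h,bins=np.arange(.100,.135,.001)))
for lo,hi in((.1245-.0035,.132),(.118,.132)):
  m=(h>lo)&(h<hi); Q=P[m]; c,r=cv2.minEnclosingCircle((Q[:,:2]*1000).astype('f4')); print(m.sum(),c,r,np.median(Q[:,2]))
b=P[(h>.035)&(h<.055)];print('block',np.median(b[:,2]))
"
```

```text
[0.5038 0.1523 0.125 ]
(array([ 13,  27,  57,  75, 122,  86,  22,  32,  70,  61,  15,  19,  27,
        31,  18,  11,  23,  21,  45,  92, 161, 244, 449, 366, 270, 129,
         8,   0,   0,   0,   0,   0,   0,   0]), array([0.1  , 0.101, 0.102, 0.103, 0.104, 0.105, 0.106, 0.107, 0.108,
       0.109, 0.11 , 0.111, 0.112, 0.113, 0.114, 0.115, 0.116, 0.117,
       0.118, 0.119, 0.12 , 0.121, 0.122, 0.123, 0.124, 0.125, 0.126,
       0.127, 0.128, 0.129, 0.13 , 0.131, 0.132, 0.133, 0.134]))
1466 (502.6554260253906, 151.4443359375) 21.69310760498047 0.12311016985433235
1764 (502.8048400878906, 150.81382751464844) 22.361740112304688 0.12276859522566337
block 0.04508690180312466
```

>>> {"api": "drive_tool", "payload": {
  "deltas": [
    [[0, 0, 0, 0.01, 0, 0.15, -1], [0, 0, 0, 0.01, 0, 0.25, -1], [0, 0, 0, 0.01, 0, 0.35, -1], [0, 0, 0, 0.01, 0, 0.42, -1], [0, 0, 0, 0.01, 0, 0.46, -1], [0, 0, 0, 0.01, 0, 0.46, -1], [0, 0, 0, 0.01, 0, 0.46, -1]]
  ]
}}

```text
time: 2.98
position: [0.5032, 0.1501, 0.1104]
eef_rot: [-3.141, 0.0, 1.568]
ft_force: [0.6, -0.6, -0.3]
gripper_width: 0.0858
finger_force: 0.0
```

>>> {"api": "drive_tool", "payload": {
  "deltas": [
    [[0, 0, 0, 0, 0, 0, 1], [0, 0, 0, 0, 0, 0, 1], [0, 0, 0, 0, 0, 0, 1], [0, 0, 0, 0, 0, 0, 1], [0, 0, 0, 0, 0, 0, 1], [0, 0, 0, 0, 0, 0, 1], [0, 0, 0, 0, 0, 0, 1], [0, 0, 0, 0, 0, 0, 1], [0, 0, 0, 0, 0, 0, 1], [0, 0, 0, 0, 0, 0, 1]]
  ],
  "squeeze": 60
}}

```text
time: 3.82
position: [0.5014, 0.1513, 0.1111]
eef_rot: [-3.14, 0.0, 1.57]
ft_force: [-4.4, -1.1, 6.3]
gripper_width: 0.0399
finger_force: 59.7
```

```bash
python3 -c "
from h import *
from workcell import imaging
d=wrist('w2'); s=imaging.get_image('scene')['image'][120:230,260:380]
cv2.imwrite('pics/c2.png',np.hstack([cv2.resize(d['image'][190:440,190:450],(416,400)),cv2.resize(s,(384,400),interpolation=2)])[:,:,::-1])
"
```

```text
3.8167 [0.50142316 0.15133232 0.11114719] [-3.13952512e+00  3.28589280e-04  1.57012080e+00] [-4.37836718 -1.07590594  6.31893083] [[-5.81285930e-05 -9.56965032e-01 -2.90203248e-01  7.43090393e-02]
 [ 9.99999590e-01 -3.17774280e-04  8.47579437e-04  1.32378268e-03]
 [-9.03323011e-04 -2.90203079e-01  9.56964658e-01 -1.48547526e-01]
 [ 0.00000000e+00  0.00000000e+00  0.00000000e+00  1.00000000e+00]]
```

View pics/c2.png

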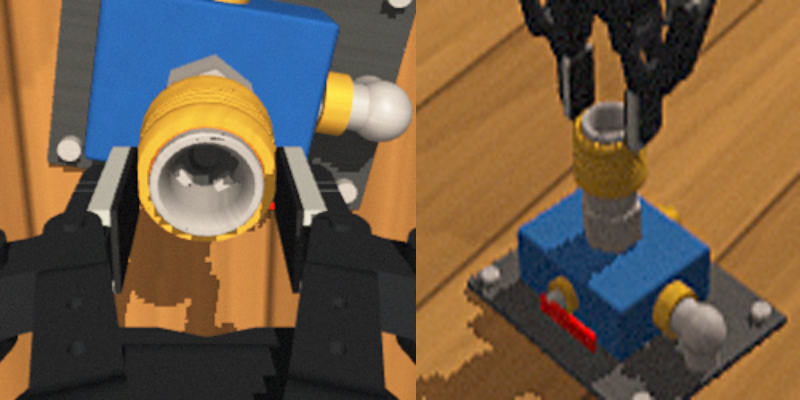

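The grip sits on the sleeve about centrally, with both pads beside the yellow sleeve. Now I'll draw it down slowly.

>>> {"api": "drive_tool", "payload": {
  "deltas": [
    [[0, 0, 0, 0, 0, 0.008, 1], [0, 0, 0, 0, 0, 0.016, 1], [0, 0, 0, 0, 0, 0.024, 1], [0, 0, 0, 0, 0, 0.032, 1], [0, 0, 0, 0, 0, 0.04, 1], [0, 0, 0, 0, 0, 0.044, 1], [0, 0, 0, 0, 0, 0.048, 1], [0, 0, 0, 0, 0, 0.048, 1], [0, 0, 0, 0, 0, 0.048, 1]]
  ]
}}

```text
time: 4.67
position: [0.5015, 0.1513, 0.1012]
eef_rot: [-3.141, 0.0, 1.57]
ft_force: [-7.3, -1.4, 17.6]
gripper_width: 0.0402
finger_force: 61.9
```

>>> {"api": "drive_tool", "payload": {
  "deltas": [
    [[0, 0, 0, 0, 0, 0.005, 1], [0, 0, 0, 0, 0, 0.01, 1], [0, 0, 0, 0, 0, 0.014, 1], [0, 0, 0, 0, 0, 0.014, 1]]
  ]
}}

```text
time: 5.0
position: [0.5016, 0.1514, 0.1009]
eef_rot: [3.141, 0.0, 1.57]
ft_force: [-11.4, -2.4, 38.7]
gripper_width: 0.0402
finger_force: 65.4
```

>>> {"api": "drive_tool", "payload": {
  "deltas": [
    [[0, 0, 0, 0, 0, 0, 0], [0, 0, 0, 0, 0, 0, -1], [0, 0, 0, 0, 0, 0, -1], [0, 0, 0, 0, 0, 0, -1], [0, 0, 0, 0, 0, 0, -1], [0, 0, 0, 0, 0, 0, -1], [0, 0, 0, 0, 0, 0, -1], [0, 0, 0, 0, 0, 0, -1], [0, 0, 0, 0, 0, 0, -1], [0, 0, 0, 0, 0, 0, -1]]
  ]
}}

```text
time: 5.83
position: [0.5028, 0.1513, 0.0946]
eef_rot: [-3.141, 0.0, 1.57]
ft_force: [-0.1, 0.5, 0.8]
gripper_width: 0.0855
finger_force: 0.0
```

>>> {"api": "drive_tool", "payload": {
  "deltas": [
    [[0, 0, 0, 0, 0, -0.1, -1], [0, 0, 0, 0, 0, -0.2, -1], [0, 0, 0, 0, 0, -0.3, -1], [0, 0, 0, 0, 0, -0.4, -1], [0, 0, 0, 0, 0, -0.5, -1], [0, 0, 0, 0, 0, -0.5, -1], [0, 0, 0, 0, 0, -0.5, -1]]
  ]
}}

```text
time: 6.42
position: [0.5037, 0.1514, 0.2211]
eef_rot: [3.138, -0.0, 1.57]
ft_force: [-0.5, -0.1, -0.2]
gripper_width: 0.0854
finger_force: 0.0
```

```bash
python3 -c "
from h import *
d=wrist('w3')
cv2.imwrite('pics/c3.png',cv2.resize(d['image'][150:290,240:420],(720,560),interpolation=2)[:,:,::-1])
"
```

```text
6.4167 [0.50369886 0.15142399 0.22114461] [ 3.13814775e+00 -4.77668878e-04  1.56984193e+00] [-0.52838903 -0.11828034 -0.23969076] [[-5.38208624e-05 -9.56965018e-01 -2.90203294e-01  7.43093758e-02]
 [ 9.99999590e-01 -3.13718905e-04  8.49050244e-04  1.32332260e-03]
 [-9.03553641e-04 -2.90203129e-01  9.56964643e-01 -1.48539816e-01]
 [ 0.00000000e+00  0.00000000e+00  0.00000000e+00  1.00000000e+00]]
```

View pics/c3.png

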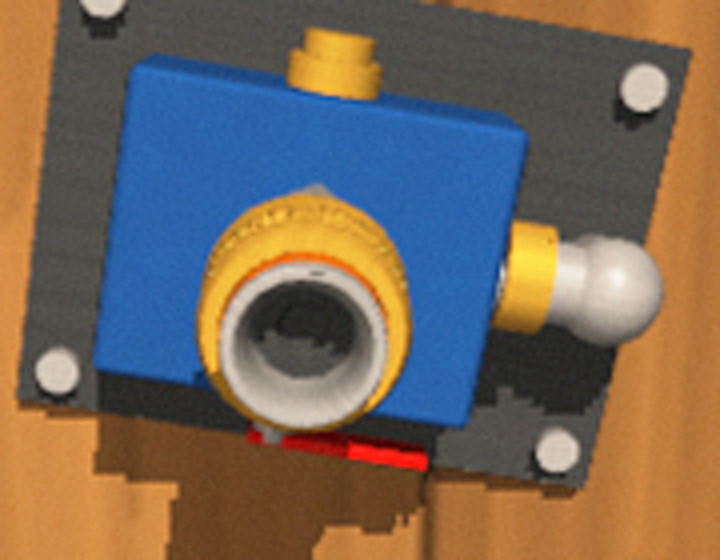

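The sleeve stays back with the orange band bare. Rim ellipse centre is at crop (303,346), which is full-image (316,236.7). Now to the gauge.

```bash
python3 -c "
from h import *
np.set_printoptions(precision=4,suppress=True)
d=pickle.load(open('w3.pkl','rb'))
print(ray(d,315.9,236.7,.125))
v,u=np.mgrid[205:265,280:350]; z=d['depth'][205:265,280:350]
P=(d['R'].T@(np.linalg.inv(d['mtx'])@np.stack([u*z,v*z,z]).reshape(3,-1)-d['t'][:,None])).T
h=P[:,2]; print(np.histogram(h,bins=np.arange(.105,.135,.001)))
m=(h>.1215)&(h<.132); Q=P[m]; print(cv2.minEnclosingCircle((Q[:,:2]*1000).astype('f4')),np.median(Q[:,2]))
"
```

```text
[0.5033 0.1511 0.125 ]
(array([ 22,  14,  17,  58, 117, 201, 146,  87, 103, 186, 327, 117,  25,
        27,  45,  70,  88, 103, 152, 269, 118,   8,   0,   0,   0,   0,
         0,   0,   0,   0]), array([0.105, 0.106, 0.107, 0.108, 0.109, 0.11 , 0.111, 0.112, 0.113,
       0.114, 0.115, 0.116, 0.117, 0.118, 0.119, 0.12 , 0.121, 0.122,
       0.123, 0.124, 0.125, 0.126, 0.127, 0.128, 0.129, 0.13 , 0.131,
       0.132, 0.133, 0.134, 0.135]))
((502.4634704589844, 151.10031127929688), 16.777803421020508) 0.12420558784854827
```

>>> {"api": "drive_tool", "payload": {
  "deltas": [
    [[0, 0, 0, -1, 0.06, 0, -1], [0, 0, 0, -1, 0.06, 0, -1], [0, 0, 0, -1, 0.06, 0, -1], [0, 0, 0, -1, 0.06, 0, -1], [0, 0, 0, -1, 0.06, 0, -1], [0, 0, 0, -1, 0.06, 0, -1], [0, 0, 0, -1, 0.06, 0, -1], [0, 0, 0, -1, 0.06, 0, -1]]
  ]
}}

```text
time: 7.13
position: [0.5166, -0.1007, 0.2177]
eef_rot: [-3.138, -0.001, 1.565]
ft_force: [-0.7, 0.4, 0.2]
gripper_width: 0.0854
finger_force: 0.0
```

>>> {"api": "drive_tool", "payload": {
  "deltas": [
    [[0, 0, 0, -0.77, 0.065, 0, -1], [0, 0, 0, -0.77, 0.065, 0, -1], [0, 0, 0, -0.77, 0.065, 0, -1], [0, 0, 0, -0.77, 0.065, 0, -1], [0, 0, 0, -0.77, 0.065, 0, -1], [0, 0, 0, -0.77, 0.065, 0, -1], [0, 0, 0, -0.77, 0.065, 0, -1]]
  ]
}}

```text
time: 7.72
position: [0.5334, -0.2906, 0.218]
eef_rot: [-3.139, -0.003, 1.569]
ft_force: [-0.2, 0.6, -0.5]
gripper_width: 0.0855
finger_force: 0.0
```

```bash
python3 -c "
from h import *
np.set_printoptions(precision=4,suppress=True)
d=wrist('w4')"
```

```text
7.7167 [ 0.5334 -0.2906  0.218 ] [-3.1391 -0.0028  1.5689] [-0.1552  0.5613 -0.4603] [[-0.0001 -0.957  -0.2902  0.0743]
 [ 1.     -0.0003  0.0008  0.0013]
 [-0.0009 -0.2902  0.957  -0.1485]
 [ 0.      0.      0.      1.    ]]
```

View pics/w4.png

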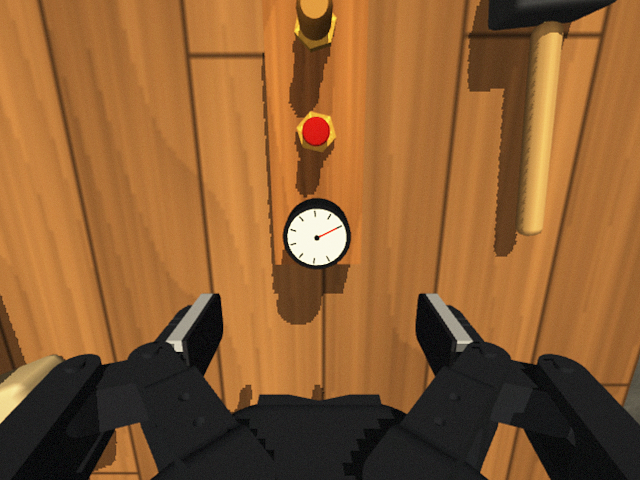

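The dial centre is at (317.5,237). The stop plug, at (316,131), is well clear of the fingers.

```bash
python3 -c "
from h import *
np.set_printoptions(precision=4,suppress=True)
d=pickle.load(open('w4.pkl','rb'));print(ray(d,317.5,237,.1185),dep(d,317,237))"
```

```text
[ 0.5336 -0.2919  0.1185] [ 0.5332 -0.2919  0.1186]
```

>>> {"api": "drive_tool", "payload": {
  "deltas": [
    [[0, 0, 0, -0.004, 0, 0.15, -1], [0, 0, 0, -0.004, 0, 0.25, -1], [0, 0, 0, -0.004, 0, 0.35, -1], [0, 0, 0, -0.004, 0, 0.41, -1], [0, 0, 0, -0.004, 0, 0.44, -1], [0, 0, 0, -0.004, 0, 0.44, -1], [0, 0, 0, -0.004, 0, 0.44, -1]]
  ]
}}

```text
time: 8.35
position: [0.5341, -0.2909, 0.1102]
eef_rot: [3.141, -0.0, 1.571]
ft_force: [0.0, 0.1, 0.6]
gripper_width: 0.0856
finger_force: 0.0
```

>>> {"api": "drive_tool", "payload": {
  "deltas": [
    [[0, 0, 0, 0, 0, 0, 1], [0, 0, 0, 0, 0, 0, 1], [0, 0, 0, 0, 0, 0, 1], [0, 0, 0, 0, 0, 0, 1], [0, 0, 0, 0, 0, 0, 1], [0, 0, 0, 0, 0, 0, 1], [0, 0, 0, 0, 0, 0, 1], [0, 0, 0, 0, 0, 0, 1], [0, 0, 0, 0, 0, 0, 1]]
  ],
  "squeeze": 50
}}

```text
time: 9.1
position: [0.5333, -0.2933, 0.113]
eef_rot: [3.139, 0.003, 1.569]
ft_force: [0.1, 0.2, -0.4]
gripper_width: 0.0001
finger_force: 0.0
```

The fingers shut on nothing, so I'll look.

```bash
python3 -c "
from h import *
from workcell import imaging
d=wrist('w5'); s=imaging.get_image('scene')['image'][230:420,50:290]
cv2.imwrite('pics/c5.png',np.hstack([cv2.resize(d['image'],(426,320)),cv2.resize(s,(374,320),interpolation=2)])[:,:,::-1])
"
```

```text
9.1 [ 0.53333686 -0.29333478  0.11295022] [3.13887560e+00 3.04983674e-03 1.56895263e+00] [ 0.08697138  0.18166143 -0.44240188] [[-5.74854077e-05 -9.56965261e-01 -2.90202491e-01  7.43107526e-02]
 [ 9.99999590e-01 -3.17335286e-04  8.48350613e-04  1.32290646e-03]
 [-9.03933556e-04 -2.90202323e-01  9.56964887e-01 -1.48542627e-01]
 [ 0.00000000e+00  0.00000000e+00  0.00000000e+00  1.00000000e+00]]
```

View pics/c5.png

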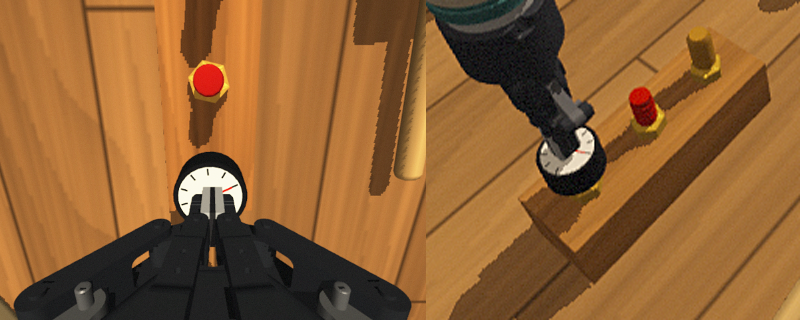

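```bash
python3 -c "
from h import *
np.set_printoptions(precision=4,suppress=True)
d=pickle.load(open('w5.pkl','rb'))
T=np.linalg.inv(np.vstack([np.c_[d['R'],d['t']],[0,0,0,1]]))
for p in [(316,245),(280,265),(350,265),(316,232),(312,285),(325,285),(305,310),(335,310),(300,350),(318,281),(318,295)]: print(p,dep(d,*p))
print(d['depth'].shape)
cv2.imwrite('pics/c6.png',cv2.resize(d['image'][220:400,210:430],(792,648))[:590,:,::-1])
"
```

```text
(316, 245) [ 0.5335 -0.2666  0.1183]
(280, 265) [ 0.5167 -0.2764  0.1182]
(350, 265) [ 0.5493 -0.2765  0.1183]
(316, 232) [ 0.5334 -0.2659  0.0997]
(312, 285) [ 0.5317 -0.2818  0.1285]
(325, 285) [ 0.5375 -0.2823  0.1275]
(305, 310) [ 0.5294 -0.2818  0.1501]
(335, 310) [ 0.5408 -0.2824  0.1491]
(300, 350) [ 0.5289 -0.2808  0.1757]
(318, 281) [ 0.5344 -0.2821  0.1236]
(318, 295) [ 0.5344 -0.282   0.1375]
(480, 640)
```

View pics/c6.png

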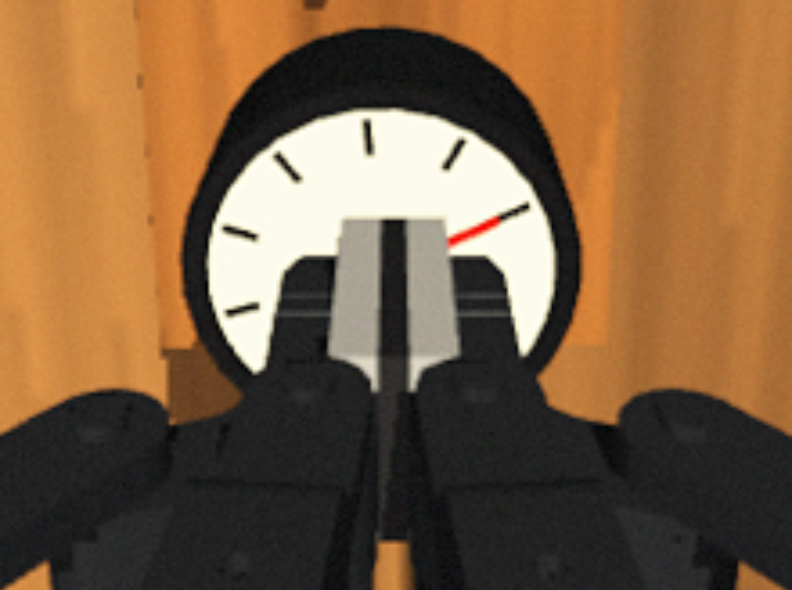

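The dial hasn't moved: its top is still at z 0.118, centred at y -0.292. The shut fingertips sit about 4 mm above it, at z ≈ 0.1225 while the reported TCP z is 0.113. So the tips are about 30 mm higher relative to the reported TCP than the documented tool geometry says, and the camera-to-finger measurement is the one to trust. That also explains the shallow grip on the sleeve. I'll open, go about 36 mm lower with an eye on the force, and grip again.

>>> {"api": "drive_tool", "payload": {
  "deltas": [
    [[0, 0, 0, 0, 0, -0.08, -1], [0, 0, 0, 0, 0, -0.08, -1], [0, 0, 0, 0, 0, -0.08, -1], [0, 0, 0, 0, 0, -0.08, -1], [0, 0, 0, 0, 0, -0.08, -1], [0, 0, 0, 0, 0, -0.08, -1], [0, 0, 0, 0, 0, -0.08, -1], [0, 0, 0, 0, 0, -0.08, -1], [0, 0, 0, 0, 0, -0.08, -1]]
  ]
}}

```text
time: 9.95
position: [0.5336, -0.2922, 0.1294]
eef_rot: [-3.141, -0.0, 1.57]
ft_force: [-0.1, 0.1, -0.3]
gripper_width: 0.0856
finger_force: 0.0
```

>>> {"api": "drive_tool", "payload": {
  "deltas": [
    [[0, 0, 0, 0, 0, 0.08, -1], [0, 0, 0, 0, 0, 0.12, -1], [0, 0, 0, 0, 0, 0.15, -1], [0, 0, 0, 0, 0, 0.17, -1], [0, 0, 0, 0, 0, 0.19, -1], [0, 0, 0, 0, 0, 0.21, -1], [0, 0, 0, 0, 0, 0.225, -1], [0, 0, 0, 0, 0, 0.225, -1]]
  ]
}}

```text
time: 10.62
position: [0.5333, -0.292, 0.0729]
eef_rot: [-3.141, -0.001, 1.57]
ft_force: [-0.0, -0.4, 0.0]
gripper_width: 0.0854
finger_force: 0.0
```

```bash
python3 -c "
from h import *
from workcell import imaging
np.set_printoptions(precision=4,suppress=True)
d=wrist('w6'); s=imaging.get_image('scene')['image'][230:420,50:290]
cv2.imwrite('pics/c7.png',np.hstack([cv2.resize(d['image'],(426,320)),cv2.resize(s,(374,320),interpolation=2)])[:,:,::-1])
"
```

```text
10.6167 [ 0.5333 -0.292   0.0729] [-3.1407 -0.0006  1.5698] [-0.0197 -0.4075  0.0413] [[-0.0001 -0.957  -0.2902  0.0743]
 [ 1.     -0.0003  0.0008  0.0013]
 [-0.0009 -0.2902  0.957  -0.1485]
 [ 0.      0.      0.      1.    ]]
```

View pics/c7.png

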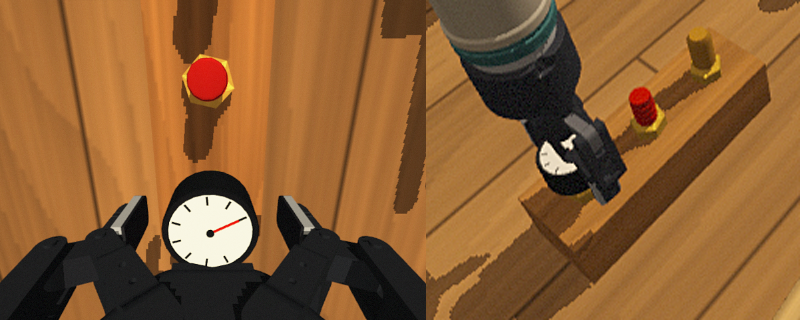

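The case is now between the open pads, with the finger tips just below its underside. Closing.

>>> {"api": "drive_tool", "payload": {
  "deltas": [
    [[0, 0, 0, 0, 0, 0, 1], [0, 0, 0, 0, 0, 0, 1], [0, 0, 0, 0, 0, 0, 1], [0, 0, 0, 0, 0, 0, 1], [0, 0, 0, 0, 0, 0, 1], [0, 0, 0, 0, 0, 0, 1], [0, 0, 0, 0, 0, 0, 1], [0, 0, 0, 0, 0, 0, 1], [0, 0, 0, 0, 0, 0, 1]]
  ],
  "squeeze": 60
}}

```text
time: 11.47
position: [0.5333, -0.2924, 0.0743]
eef_rot: [-3.141, 0.0, 1.57]
ft_force: [-3.1, 1.1, 5.6]
gripper_width: 0.0528
finger_force: 62.4
```

```bash
python3 -c "
from h import *
np.set_printoptions(precision=4,suppress=True)
d=wrist('w7')
from workcell import monitor
print(monitor.get_obs()['gripper_width'])
v,u=np.mgrid[200:420,200:440]; z=d['depth'][200:420,200:440]
P=(d['R'].T@(np.linalg.inv(d['mtx'])@np.stack([u*z,v*z,z]).reshape(3,-1)-d['t'][:,None])).T
I=d['image'][200:420,200:440].reshape(-1,3).min(1)
m=(I>190)&(abs(P[:,2]-.1185)<.012); Q=P[m]; print(m.sum(),cv2.minEnclosingCircle((Q[:,:2]*1000).astype('f4')),np.median(Q,0))
A=np.c_[Q[:,:2],np.ones(len(Q))];print(np.linalg.lstsq(A,Q[:,2],rcond=None)[0])
"
```

```text
11.4667 [ 0.5333 -0.2924  0.0743] [-3.1413  0.0005  1.5699] [-3.0835  1.1374  5.619 ] [[-0.0001 -0.957  -0.2902  0.0743]
 [ 1.     -0.0003  0.0008  0.0013]
 [-0.0009 -0.2902  0.957  -0.1485]
 [ 0.      0.      0.      1.    ]]
0.05273593213942358
9468 ((535.404541015625, -285.4133605957031), 30.599822998046875) [ 0.5341 -0.2909  0.1177]
[-0.0097  0.0014  0.1233]
```

Firm grip: 53 mm opening on the 54 mm case, dial level. Tip offset is TCP z minus 0.044. Lift, then carry over.

>>> {"api": "drive_tool", "payload": {
  "deltas": [
    [[0, 0, 0, 0, 0, -0.06, 1], [0, 0, 0, 0, 0, -0.12, 1], [0, 0, 0, 0, 0, -0.2, 1], [0, 0, 0, 0, 0, -0.3, 1], [0, 0, 0, 0, 0, -0.4, 1], [0, 0, 0, 0, 0, -0.48, 1], [0, 0, 0, 0, 0, -0.52, 1], [0, 0, 0, 0, 0, -0.52, 1], [0, 0, 0, 0, 0, -0.52, 1], [0, 0, 0, 0, 0, -0.52, 1]]
  ]
}}

```text
time: 12.35
position: [0.5327, -0.2915, 0.2015]
eef_rot: [-3.139, -0.002, 1.57]
ft_force: [0.6, -0.2, -4.6]
gripper_width: 0.0531
finger_force: 63.6
```

>>> {"api": "drive_tool", "payload": {
  "deltas": [
    [[0, 0, 0, 0.08, -0.01, 0, 1], [0, 0, 0, 0.2, -0.02, 0, 1], [0, 0, 0, 0.32, -0.03, 0, 1], [0, 0, 0, 0.44, -0.05, 0, 1], [0, 0, 0, 0.56, -0.06, 0, 1], [0, 0, 0, 0.68, -0.06, 0, 1], [0, 0, 0, 0.8, -0.06, 0, 1], [0, 0, 0, 0.9, -0.06, 0, 1], [0, 0, 0, 0.9, -0.06, 0, 1]]
  ]
}}

```text
time: 13.1
position: [0.517, -0.0621, 0.2017]
eef_rot: [-3.138, -0.005, 1.573]
ft_force: [-0.9, -0.8, -3.2]
gripper_width: 0.0527
finger_force: 63.6
```

>>> {"api": "drive_tool", "payload": {
  "deltas": [
    [[0, 0, 0, 0.12, -0.02, 0, 1], [0, 0, 0, 0.24, -0.03, 0, 1], [0, 0, 0, 0.36, -0.04, 0, 1], [0, 0, 0, 0.48, -0.05, 0, 1], [0, 0, 0, 0.6, -0.06, 0, 1], [0, 0, 0, 0.7, -0.064, 0, 1], [0, 0, 0, 0.78, -0.064, 0, 1], [0, 0, 0, 0.84, -0.064, 0, 1], [0, 0, 0, 0.868, -0.064, 0, 1], [0, 0, 0, 0.868, -0.064, 0, 1], [0, 0, 0, 0.868, -0.064, 0, 1], [0, 0, 0, 0.868, -0.064, 0, 1], [0, 0, 0, 0.868, -0.064, 0, 1]]
  ]
}}

```text
time: 14.18
position: [0.5031, 0.1486, 0.2033]
eef_rot: [-3.141, 0.001, 1.569]
ft_force: [-0.2, 0.3, -3.5]
gripper_width: 0.0526
finger_force: 63.6
```

```bash
cat > g.py <<'E'
from h import *
import sys
from workcell import imaging
np.set_printoptions(precision=4,suppress=True)
d=wrist(sys.argv[1]); p=-d["R"].T@d["t"]
def cloud(d):
    v,u=np.mgrid[0:480,0:640]; z=d['depth']
    return (d['R'].T@(np.linalg.inv(d['mtx'])@np.stack([u*z,v*z,z]).reshape(3,-1)-d['t'][:,None])).T
from workcell import monitor
q=monitor.get_obs()["position"]
for n,c in(("wrist",d),("top",imaging.get_image("top")),("scene",imaging.get_image("scene"))):
    P=cloud(c); I=c["image"].reshape(-1,3).min(1)
    m=(I>170)&(abs(P[:,2]-q[2]-.044)<.012)&(np.hypot(*(P[:,:2]-q[:2]).T)<.035); Q=P[m]
    if m.sum()>20: print(n,m.sum(),cv2.minEnclosingCircle((Q[:,:2]*1000).astype('f4')),np.median(Q,0),np.linalg.lstsq(np.c_[Q[:,:2]-q[:2],np.ones(len(Q))],Q[:,2],rcond=None)[0])
    # steel/sleeve of the coupler
    if n!="wrist":
        m=(P[:,2]>.06)&(P[:,2]<.13)&(np.hypot(P[:,0]-.5027,P[:,1]-.151)<.03); Q=P[m]; print(" coupler",m.sum(),Q[:,2].max() if m.sum() else 0)
E
python3 g.py w8
```

```text
14.1833 [0.5031 0.1486 0.2033] [-3.1411  0.0007  1.5685] [-0.2076  0.278  -3.5304] [[-0.0001 -0.957  -0.2902  0.0743]
 [ 1.     -0.0003  0.0008  0.0013]
 [-0.0009 -0.2902  0.957  -0.1485]
 [ 0.      0.      0.      1.    ]]
wrist 9840 ((504.3782653808594, 156.7537384033203), 32.14313507080078) [0.5042 0.1501 0.2467] [-0.0105  0.0041  0.2467]
 coupler 72 0.12422721135314835
scene 185 ((502.21844482421875, 148.5037384033203), 22.659496307373047) [0.5002 0.1447 0.2473] [-0.0064 -0.0059  0.2472]
 coupler 710 0.12701609742194334
```

Same-camera comparison puts the dial within about 1 mm of the mouth, level. Descending to just above the rim, then gently in.

>>> {"api": "drive_tool", "payload": {
  "deltas": [
    [[0, 0, 0, 0.002, 0, 0.04, 1], [0, 0, 0, 0.002, 0, 0.08, 1], [0, 0, 0, 0.002, 0, 0.11, 1], [0, 0, 0, 0.002, 0, 0.13, 1], [0, 0, 0, 0.002, 0, 0.13, 1], [0, 0, 0, 0.002, 0, 0.13, 1]]
  ]
}}

```text
time: 14.83
position: [0.5028, 0.1502, 0.1704]
eef_rot: [-3.14, 0.0, 1.57]
ft_force: [-0.0, 0.3, -3.5]
gripper_width: 0.0529
finger_force: 63.6
```

>>> {"api": "drive_tool", "payload": {
  "deltas": [
    [[0, 0, 0, 0, 0, 0.004, 1], [0, 0, 0, 0, 0, 0.008, 1], [0, 0, 0, 0, 0, 0.012, 1], [0, 0, 0, 0, 0, 0.016, 1], [0, 0, 0, 0, 0, 0.02, 1], [0, 0, 0, 0, 0, 0.024, 1], [0, 0, 0, 0, 0, 0.028, 1], [0, 0, 0, 0, 0, 0.032, 1], [0, 0, 0, 0, 0, 0.032, 1]]
  ]
}}

```text
time: 15.58
position: [0.5029, 0.1503, 0.1628]
eef_rot: [-3.141, 0.0, 1.57]
ft_force: [-0.4, 0.0, -3.4]
gripper_width: 0.0526
finger_force: 63.6
```

>>> {"api": "drive_tool", "payload": {
  "deltas": [
    [[0, 0, 0, 0, 0, 0.004, 1], [0, 0, 0, 0, 0, 0.008, 1], [0, 0, 0, 0, 0, 0.012, 1], [0, 0, 0, 0, 0, 0.016, 1], [0, 0, 0, 0, 0, 0.02, 1], [0, 0, 0, 0, 0, 0.024, 1], [0, 0, 0, 0, 0, 0.024, 1]]
  ]
}}

```text
time: 16.17
position: [0.5029, 0.1504, 0.1568]
eef_rot: [-3.141, -0.0, 1.57]
ft_force: [-0.7, 0.8, -3.2]
gripper_width: 0.0531
finger_force: 63.6
```

>>> {"api": "drive_tool", "payload": {
  "deltas": [
    [[0, 0, 0, 0, 0, 0.004, 1], [0, 0, 0, 0, 0, 0.008, 1], [0, 0, 0, 0, 0, 0.012, 1], [0, 0, 0, 0, 0, 0.016, 1], [0, 0, 0, 0, 0, 0.02, 1], [0, 0, 0, 0, 0, 0.024, 1], [0, 0, 0, 0, 0, 0.024, 1]]
  ]
}}

```text
time: 16.75
position: [0.5029, 0.1504, 0.1519]
eef_rot: [3.141, -0.0, 1.57]
ft_force: [-4.4, 1.4, 4.7]
gripper_width: 0.0529
finger_force: 64.4
```

Valve spring contact at the expected height (about +8 N), with a small side force in -x. I'll ease x by -0.7 mm and continue.

>>> {"api": "drive_tool", "payload": {
  "deltas": [
    [[0, 0, 0, 0, -0.003, 0.004, 1], [0, 0, 0, 0, -0.003, 0.008, 1], [0, 0, 0, 0, -0.003, 0.012, 1], [0, 0, 0, 0, -0.003, 0.016, 1], [0, 0, 0, 0, -0.003, 0.02, 1], [0, 0, 0, 0, -0.003, 0.024, 1], [0, 0, 0, 0, -0.003, 0.028, 1], [0, 0, 0, 0, -0.003, 0.028, 1]]
  ]
}}

```text
time: 17.42
position: [0.5025, 0.1507, 0.1449]
eef_rot: [3.141, -0.001, 1.57]
ft_force: [-3.2, 1.9, 4.3]
gripper_width: 0.0526
finger_force: 64.4
```

>>> {"api": "drive_tool", "payload": {
  "deltas": [
    [[0, 0, 0, 0, 0, 0.004, 1], [0, 0, 0, 0, 0, 0.007, 1], [0, 0, 0, 0, 0, 0.01, 1], [0, 0, 0, 0, 0, 0.013, 1], [0, 0, 0, 0, 0, 0.013, 1]]
  ]
}}

```text
time: 17.83
position: [0.5025, 0.1507, 0.1418]
eef_rot: [3.141, -0.001, 1.57]
ft_force: [-2.8, 1.4, 5.5]
gripper_width: 0.0525
finger_force: 64.4
```

>>> {"api": "drive_tool", "payload": {
  "deltas": [
    [[0, 0, 0, 0, 0, 0.003, 1], [0, 0, 0, 0, 0, 0.006, 1], [0, 0, 0, 0, 0, 0.006, 1]]
  ]
}}

```text
time: 18.08
position: [0.5028, 0.1506, 0.14]
eef_rot: [3.14, -0.0, 1.57]
ft_force: [-1.3, 1.0, 1.9]
gripper_width: 0.0531
finger_force: 64.0
```

>>> {"api": "drive_tool", "payload": {
  "deltas": [
    [[0, 0, 0, 0, 0, 0.003, 1], [0, 0, 0, 0, 0, 0.006, 1], [0, 0, 0, 0, 0, 0.006, 1]]
  ]
}}

```text
time: 18.33
position: [0.5029, 0.1506, 0.1389]
eef_rot: [3.14, -0.001, 1.57]
ft_force: [-3.0, 1.4, 7.6]
gripper_width: 0.0526
finger_force: 64.8
```

The force dropped at z 0.140 and then rose, so the sleeve may have snapped. I'll check numerically from the scene colours along the coupler, before and after.

```bash
cat > s.py <<'E'
from h import *
from workcell import imaging
def prof(s):
    P=s["R"]@np.array([.5027,.1506,.1])+s["t"]; out=[]
    back=(s["R"].T@np.array([0,0,-1.])); back[2]=0; back/=np.linalg.norm(back)
    for z in np.arange(.084,.142,.003):
        c=s["R"]@(np.array([.5027,.1506,z])+back*.021)+s["t"]; p=s["mtx"]@c/c[2]; out.append((round(z,3),*s["image"][int(round(p[1])),int(round(p[0]))]))
    return out
a=prof(pickle.load(open("scene.pkl","rb"))); b=prof(imaging.get_image("scene"))
for x,y in zip(a,b): print(*x,"|",*y[1:])
E
python3 s.py
```

```text
0.084 78 71 67 | 80 73 66
0.087 77 70 69 | 82 76 70
0.09 81 69 55 | 82 68 56
0.093 95 63 3 | 103 75 26
0.096 101 66 28 | 95 65 17
0.099 93 66 17 | 96 70 12
0.102 92 58 9 | 96 66 23
0.105 109 77 23 | 111 80 26
0.108 95 69 27 | 92 63 23
0.111 100 68 27 | 103 74 32
0.114 101 67 13 | 104 75 26
0.117 96 67 15 | 91 67 19
0.12 89 61 18 | 102 73 27
0.123 145 100 22 | 119 84 29
0.126 182 135 39 | 123 89 38
0.129 155 142 138 | 94 64 10
0.132 124 106 101 | 97 66 24
0.135 65 61 58 | 97 68 19
0.138 74 71 61 | 109 75 28
0.141 82 71 68 | 131 94 31
```

The sleeve's lower edge is back at its initial height with no orange showing, so it is locked. Letting go and backing off upward.

>>> {"api": "drive_tool", "payload": {
  "deltas": [
    [[0, 0, 0, 0, 0, -0.006, 1], [0, 0, 0, 0, 0, -0.006, 0], [0, 0, 0, 0, 0, -0.006, -1], [0, 0, 0, 0, 0, -0.006, -1], [0, 0, 0, 0, 0, -0.006, -1], [0, 0, 0, 0, 0, -0.006, -1], [0, 0, 0, 0, 0, -0.006, -1], [0, 0, 0, 0, 0, -0.006, -1], [0, 0, 0, 0, 0, -0.006, -1]]
  ]
}}

```text
time: 19.13
position: [0.5024, 0.1502, 0.1392]
eef_rot: [3.142, 0.0, 1.57]
ft_force: [-0.7, 0.5, 1.8]
gripper_width: 0.0858
finger_force: 0.0
```

>>> {"api": "drive_tool", "payload": {
  "deltas": [
    [[0, 0, 0, 0, 0, -0.05, -1], [0, 0, 0, 0, 0, -0.15, -1], [0, 0, 0, 0, 0, -0.25, -1], [0, 0, 0, 0, 0, -0.35, -1], [0, 0, 0, 0, 0, -0.4, -1], [0, 0, 0, 0, 0, -0.4, -1], [0, 0, 0, 0, 0, -0.4, -1], [0, 0, 0, 0, 0, -0.4, -1]]
  ]
}}

```text
time: 19.8
position: [0.5015, 0.1501, 0.2381]
eef_rot: [-3.139, 0.001, 1.57]
ft_force: [0.2, -0.2, -0.3]
gripper_width: 0.0852
finger_force: 0.0
```

```bash
python3 s.py | head -5; python3 - <<'E'
from h import *
np.set_printoptions(precision=4,suppress=True)
from workcell import imaging
d=wrist('w9')
for n,c in(("wrist",d),("scene",imaging.get_image("scene"))):
    v,u=np.mgrid[0:480,0:640]; z=c['depth']
    P=(c['R'].T@(np.linalg.inv(c['mtx'])@np.stack([u*z,v*z,z]).reshape(3,-1)-c['t'][:,None])).T
    m=(c["image"].reshape(-1,3).min(1)>170)&(abs(P[:,2]-.185)<.012)&(np.hypot(P[:,0]-.5027,P[:,1]-.1506)<.035); Q=P[m]
    print(n,m.sum(),cv2.minEnclosingCircle((Q[:,:2]*1000).astype('f4')),np.median(Q,0),np.linalg.lstsq(np.c_[Q[:,:2],np.ones(len(Q))],Q[:,2],rcond=None)[0][:2])
E
```

```text
0.084 78 71 67 | 80 67 68
0.087 77 70 69 | 72 68 64
0.09 81 69 55 | 76 62 52
0.093 95 63 3 | 99 67 28
0.096 101 66 28 | 94 65 21
19.85 [0.5014 0.1501 0.2377] [-3.1387  0.0006  1.5698] [0.2128 0.3876 0.0652] [[-0.0001 -0.957  -0.2902  0.0743]
 [ 1.     -0.0003  0.0008  0.0013]
 [-0.0009 -0.2902  0.957  -0.1485]
 [ 0.      0.      0.      1.    ]]
wrist 3463 ((503.4619445800781, 150.60726928710938), 23.42601776123047) [0.5034 0.151  0.1834] [0.0004 0.0011]
scene 203 ((502.5589904785156, 149.91934204101562), 23.123611450195312) [0.5022 0.1488 0.1838] [-0.004  -0.0103]
```

The dial top is at 0.1835, so the tip is about 50 mm above the port. The gauge is level and centred, and the sleeve is forward.

```bash
python3 -c "
from workcell import ticket; print(ticket.close_job())"
```

```text
the job is handed in; nothing more can be done
None
```

The job is handed in with no verdict shown: by my measurements the gauge stands upright and locked in the coupler (tip about 50 mm above the port, sleeve forward, gripper clear) at about 20 s. One grasp closed on nothing above the gauge, because the fingertips sat about 30 mm higher relative to the reported TCP than documented, so I corrected the height from the camera.

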